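# Clear the key machine's catch tray and hold its cutter guard open

### The job

I am about to change the cutter wheel of the key-cutting machine. Lift the two finished car keys out of the machine's catch tray and lay them in the grey tote (do not toss or drop them in), then raise the spring-closed cutter guard by its ball knob to 60 degrees open and keep holding it there: the job finishes with you still gripping the knob, because the guard snaps shut if let go. Leave the screwdriver, padlock and stamp where they lie.

Things in the scene. Friction and masses are not known exactly. Their poses are not given: they have to be found in the camera images.
- machine: Fixed key-cutting machine, 480 x 250 x 225 mm. Origin under it on the counter; front along own -x, y across it (parallel to the guard hinge), z up. Its front end is a steel catch tray: x -292 to -132, y -125 to 125 mm, walls 3 mm, rim 46 mm above the counter. Motor head x 35 to 190 mm, 225 mm high; carriage, vises and cutter lie between, under the guard.
- tray_floor (a point): Centre of the catch tray's inner floor, 19 mm above the counter.
- guard_hinge (a point): Middle of the guard's hinge pin: 30 mm towards the machine's +x from its origin, 215 mm above the counter. The hinge axis is the machine's y axis.
- guard: Cutter guard: clear window in a dark steel frame, 190 mm wide, 130 mm from hinge to front edge, sloping 25 degrees down to the front when shut, with a 40 mm visor strip at the front edge. 0.3 to 0.6 kg; its weight and a spring always close it: about 2 to 6 N at the knob. Origin at the hinge pin; axes as the machine's when shut.
- guard_angle (a joint): Opening angle of the guard, rad: 0 shut, 1.047 = 60 degrees, stop at 1.40.
- guard_knob (a point): Centre of the guard's black ball knob, 30 mm across, on a 10 mm stem 42 mm off the guard's outer face, mid-width near the front edge. Shut, it is 122 mm forward (machine -x) of and 11 mm below the hinge pin; it rises on an arc about the pin. Gripped from above, fingers either side along the hinge axis, the ball turns between the pads as the guard swings.
- key_a: A finished car key, 28 to 49 g, lying flat in the catch tray: black plastic head 44 x 34 x 13 mm, rounded edges, and a steel blade that reaches 62 mm from the head's centre. Origin at the centre of the head's underside; x towards the blade's tip, y across the 34 mm width, z up.
- key_b: The second finished car key, the same as key_a.
- tote: Grey plastic tote, open-topped, 260 x 180 x 60 mm outside (x, y, z), walls and floor 4 mm, loose, 0.45 kg. Origin at the centre of its underside.
- screwdriver: Bystander: red-handled screwdriver, about 200 mm long, lying on the counter beside the machine. Leave alone.
- padlock: Bystander: brass padlock with steel shackle, 85 x 45 x 22 mm, lying on the counter. Leave alone.
- stamp: Bystander: round hand stamp with a wooden handle, 38 mm across, 80 mm high, standing on the counter. Leave alone.
Mind the look-alikes: they are no part of the job. Leave any blue, orange or pink look-alike of the key_b alone.

How it is judged:
By the outcome, as a careful person would: the job done as asked, in the order asked, and still so for the second after the job is handed in, while the arm keeps its last pose, push and grip.
It also fails if it takes over 72 s, if anything falls off the work surface, if the arm or the gripper's body presses on something with over 40 N, if the wrist force passes 120 N, or if a joint passes its speed limit or range.

### The arm

A 6-joint arm with a two-finger parallel gripper is mounted at the origin on the work surface. World frame = base frame: x ahead of the robot, y to its left, z up, the work surface at z = 0. Lengths are in mm, angles in rad, forces in N, time in s.
With the tool pointing down it reaches from about 350 to 875 mm from the base axis. Payload 4.2 kg.
Tool frame: the origin (TCP) lies between the finger pads, 19 mm behind the fingertips; this is the grasp point; z points along the fingers, y is the line along which they close (so a half turn about z gives the same grasp; the last joint's range is limited). The gripper opens to 87 mm and grips with 3 to 60 N. Pads are 19 mm wide; open, the fingers measure 117 mm over their backs; the gripper's body (75 mm by 190 mm) begins 51 mm behind the grasp point.
Start: joints at [-1.05, 0.385, 0.008, 0, -1.194, -0.259], TCP at [161.779, -603.678, 241.25] pointing down, gripper open.
Joint ranges: [-3.14, 3.14], [-1.21, 2.06], [-1.07, 1.41], [-3.16, 2.05], [-2.99, -0.16], [-3.1, 3.1]. Speed limits (rad/s): [2.79, 2.79, 3.14, 3.14, 3.14, 3.14].

### API

Orientations are given as a 3x3 rotation matrix whose columns are the frame's x, y, z axes.
In Python, from bench import robot gives the robot as it stands.
- The arm moves only by the shell command python3 -m inch 'ROWS'. ROWS is text: rows parted by semicolons, each of 5 numbers parted by spaces: the opening, from 0 (shut) to 1 (fully open), then the shift along the world's x, y, z in units of 40 mm (1.0 is 40 mm), then the turn about the world's z in units of 6 degrees (1.0 is 6 degrees). A call has 1 to 20 rows; each row shifts and turns the commanded pose from where the row before left it; what a row does not reach is not made up. A row lasts 1/10 s, in which the tool goes at most 50 mm and 8.59 degrees, less where a joint would pass 70% of its speed; a pose out of reach is approached as far as the arm can. A call is refused whole if a number of a shift passes 1 or a number of a turn 1, either way. A call with a gripper value outside its range is refused whole. The fingers move at their own pace and stop on an object; the grip force is fixed at half the most. Time passes only in rows, so rows that do not move let the fingers close. It gives the time, the measured TCP pose, the force, the opening and the grip force at its end, in the units of the state.
- robot.observe(): the state, without advancing time (a new reading comes with each control period).
- robot.camera(name): name is "scene" or "top" or "wrist"; returns (picture, depth): 384x512x3 uint8, blue, green, red; 384x512 float32, mm along the optical axis (not along the pixel's ray), 0 where there is no reading.
- robot.calibration(name): a dict with "fx", "fy", "cx", "cy" (pixels), "world_to_cam" (4x4, takes a point from world to camera coordinates); the wrist camera has in their place "mount" (4x4, takes a point from camera to tool coordinates, whose origin is the TCP and whose axes are the flange's). Camera axes: x right, y down, z forward; pixel columns grow to the right and rows downward; lengths in mm; the calibration is good to about 2 mm. A picture is of the moment at which its call begins: read the wrist's pose just before it. calibration takes no time and is no camera call.
- robot.job_done(): hands the job in; it is judged then, once.
The state is a dict: "clock": time; "joint_pos": joint angles; "joint_velocities": joint speeds; "joint_efforts": joint torques, N m; "eef_pos": TCP position; "tool_rot": TCP orientation; "wrist_force": force on the tool from outside, world axes, zero at the start; "ft_torque": the same for the moment, N m; "width": finger opening in mm; "grip_force": force on a finger pad.
Only numpy, scipy, OpenCV 4.12 (cv2) and the standard library are available. Lean on these libraries where they do the work, as an engineer would, in place of code of your own. Each camera call takes 0.05 s, during which the arm holds its last target. There are 200 camera calls.

## Working session

There is one attempt and no reset: what is moved stays moved. The work goes in short steps, Python scripts to look and compute and a shell command to move; the robot and the scene stay as the last step left them, time stands still between calls to the robot, and variables do not carry over. Pictures are saved under pics/ and viewed, at most 10 in all, crops included, and the job is handed in when it is done.

```bash
mkdir -p pics; ls; cat > h.py <<'E'
import numpy as np, cv2
from bench import robot
def cam(n):
    s=robot.observe(); p,d=robot.camera(n); c=robot.calibration(n)
    if n=="wrist":
        T=np.eye(4);T[:3,:3]=s["tool_rot"];T[:3,3]=s["eef_pos"];M=T@np.array(c["mount"])
    else: M=np.linalg.inv(np.array(c["world_to_cam"]))
    return p,d,c,M
def world(d,c,M):
    v,u=np.indices(d.shape); P=np.stack([(u-c["cx"])/c["fx"]*d,(v-c["cy"])/c["fy"]*d,d],-1)
    return P@M[:3,:3].T+M[:3,3]
E
python3 - <<'E'
from h import *
for n in("top","scene"):
    p,d,c,M=cam(n); cv2.imwrite(f"pics/{n}0.png",p); np.savez(f"{n}0.npz",p=p,W=world(d,c,M),d=d)
    print(n,M.round(2).tolist(),c["fx"])
E
```

```text
pics
top [[0.02, -1.0, 0.05, 447.48], [-1.0, -0.02, 0.0, -15.81], [0.0, -0.05, -1.0, 1294.3], [0.0, 0.0, 0.0, 1.0]] 453.0547722539688
scene [[0.87, 0.38, -0.32, 966.04], [0.5, -0.67, 0.54, -822.1], [-0.01, -0.63, -0.78, 1296.08], [0.0, 0.0, 0.0, 1.0]] 492.8142767834277
```

View pics/top0.png

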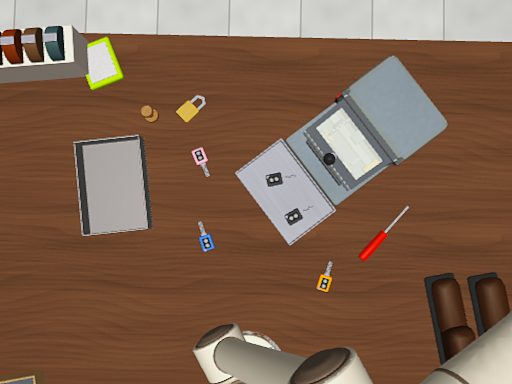

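View pics/scene0.png

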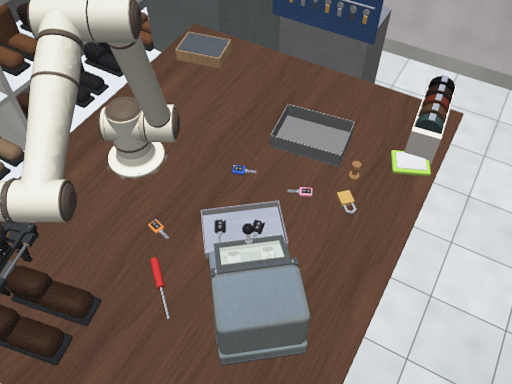

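The top view shows five car-key shapes. Two have black heads and lie in the catch tray, at (274,180) and (293,216). The others lie on the counter: blue (207,240), pink (201,160) and orange (325,283). I choose the two black ones. The knob is at (329,159) and the tote at (113,185).

```bash
python3 - <<'E'
from h import *
z=np.load("top0.npz");p=z["p"];W=z["W"]
g=p.max(2)
def blob(u0,u1,v0,v1,t=60,lo=0,hi=400):
    m=np.zeros(g.shape,np.uint8); m[v0:v1,u0:u1]=(g[v0:v1,u0:u1]<t)
    n,l,s,c=cv2.connectedComponentsWithStats(m); k=1+s[1:,4].argmax(); m=(l==k)
    P=W[m]; q=P[np.isfinite(P).all(1)]; 
    r=cv2.minAreaRect(q[:,:2].astype(np.float32)); return s[k,4],c[k],np.median(q,0),r
for n,b in dict(a=(260,286,168,192),b=(282,305,204,228),knob=(320,340,150,168)).items(): 
    r=blob(*b); print(n,r)
Z=W[...,2]
# machine: body top plane z>205 ; head region
def rect(mask,name):
    n,l,s,c=cv2.connectedComponentsWithStats(mask.astype(np.uint8)); k=1+s[1:,4].argmax();q=W[l==k]
    print(name,s[k,4],np.median(q,0).round(1),cv2.minAreaRect(q[:,:2].astype(np.float32)))
b=np.zeros(g.shape,bool); b[50:250,230:450]=1
rect(b&(Z>215)&(Z<232),"head")
rect(b&(Z>10),"all")
rect(b&(Z>14)&(Z<50)&(g>100),"tray")
b[:]=0;b[120:250,60:165]=1
rect(b&(Z>45)&(Z<75),"toterim");rect(b&(Z<15)&(p.max(2).astype(int)-p.min(2)<20),"totefloor")
print(W[180,285],W[192,285],W[159,329],W[185,113],W[240,207],W[200,240])
c=np.hstack([cv2.resize(p[160:240,225:345],None,fx=6,fy=6,interpolation=cv2.INTER_CUBIC)]);cv2.imwrite("pics/crop1.png",c)
E
```

```text
a (np.int32(63), array([273.88888889, 177.88888889]), array([539.86458888, -65.39829677,  32.93732255]), ((505.1539306640625, -40.17253112792969), (32.32499694824219, 120.96923065185547), 52.1427001953125))
b (np.int32(45), array([292.88888889, 217.08888889]), array([ 427.52021952, -120.10562145,   32.69002558]), ((430.7989196777344, -120.41664123535156), (19.717321395874023, 38.83090591430664), 31.639192581176758))
knob (np.int32(103), array([328.7961165 , 158.48543689]), array([ 573.4186703 , -188.27394093,  215.17903341]), ((510.85736083984375, -112.52445220947266), (27.32939338684082, 229.6331024169922), 40.025203704833984))
head 6064 [ 694.  -343.1  224. ] ((695.1619873046875, -343.66644287109375), (219.0631103515625, 167.04393005371094), 38.395774841308594)
all 17738 [ 606.6 -230.3  181.2] ((593.2739868164062, -215.62567138671875), (250.1909637451172, 494.3932800292969), 38.11396789550781)
tray 4855 [501.3 -99.3  20. ] ((501.878662109375, -99.13093566894531), (250.4537353515625, 165.02606201171875), 38.25447463989258)
toterim 819 [519.2 404.9  58. ] ((507.25115966796875, 381.01751708984375), (260.4524230957031, 182.54428100585938), 7.52305793762207)
totefloor 5055 [505.6 389.6   4.6] ((506.4615783691406, 388.3812255859375), (252.95973205566406, 162.08908081054688), 7.581086158752441)
[533.41094515 -96.99303622  19.18286358] [499.46881461 -97.4927603   21.10950309] [ 572.7617843  -188.78166262  215.50336893] [509.41445998 390.92491876   7.80565514] [360.28268393 118.41575028  19.37530443] [474.79491267  29.40274617  -4.36020221]
```

View pics/crop1.png

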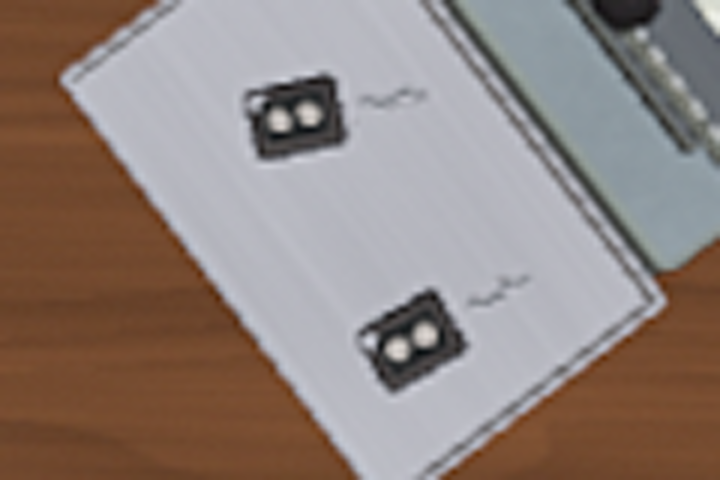

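The crop shows two black heads with steel blades. Key A's head is at about (274.3,179.5) with the blade pointing right and slightly up. Key B's head is at about (293.7,216.7), blade up and right at about 29°. Neither is coloured, so both match the description. Next I'll work out the targets and go to key B for a wrist look.

```bash
python3 - <<'E'
from h import *
s=robot.observe();print(s["clock"],s["eef_pos"],np.round(s["tool_rot"],3).tolist(),s["width"])
c=robot.calibration("top");M=np.linalg.inv(np.array(c["world_to_cam"]))
def ray(u,v,z):
    r=M[:3,:3]@[(u-c["cx"])/c["fx"],(v-c["cy"])/c["fy"],1]; return M[:3,3]+r*(z-M[2,3])/r[2]
for u,v,z in((274.3,179.5,32),(293.7,216.7,32),(329,159,214)): print(ray(u,v,z).round(1))
print(np.round(robot.calibration("wrist")["mount"],2).tolist())
E
```

```text
0.1 [ 161.64324212 -603.23149027  240.288854  ] [[-0.966, -0.259, -0.001], [-0.259, 0.966, 0.002], [0.0, 0.002, -1.0]] 86.88503974251458
[533.3 -66.3  32. ]
[ 430.8 -122.3   32. ]
[ 572.9 -189.   214. ]
[[-0.0, -0.97, -0.26, 70.51], [1.0, -0.0, 0.0, -0.14], [-0.0, -0.26, 0.97, -144.28], [0.0, 0.0, 0.0, 1.0]]
```

```bash
python3 -m inch '1 .42 .75 .2 -.78;1 .42 .75 .2 -.78;1 .42 .75 0 -.78;1 .42 .75 0 -.78;1 .42 .75 0 -.78;1 .42 .75 0 -.78;1 .42 .75 0 -.78;1 .42 .75 0 -.78;1 .42 .75 0 -.78;1 .42 .75 0 -.78;1 .42 .75 0 -.78;1 .42 .75 0 -.78;1 .42 .75 0 -.78;1 .42 .75 0 -.78;1 .42 .75 0 -.78;1 .42 .75 0 -.78;1 0 0 0 0;1 0 0 0 0'
cat > look.py <<'E'
from h import *
import sys
p,d,c,M=cam("wrist");W=world(d,c,M);np.savez("w.npz",p=p,W=W,d=d,M=M,c=[c[k] for k in("fx","fy","cx","cy")]);cv2.imwrite(sys.argv[1],p)
s=robot.observe();R=np.array(s["tool_rot"]);print(s["clock"],np.round(s["eef_pos"],1),"yaw_y",np.degrees(np.arctan2(R[1,1],R[0,1])).round(1),np.round(s["joint_pos"],2),s["width"])
g=p.max(2); m=((g<75)&(W[...,2]>22)&(W[...,2]<42)).astype(np.uint8)
n,l,st,ce=cv2.connectedComponentsWithStats(m)
for k in range(1,n):
    if st[k,4]<150: continue
    cn=cv2.findContours((l==k).astype(np.uint8),0,2)[0][0][:,0,:]
    X=[]
    for u,v in cn:
        r=M[:3,:3]@[(u-c["cx"])/c["fx"],(v-c["cy"])/c["fy"],1];X.append((M[:3,3]+r*(30-M[2,3])/r[2])[:2])
    print(st[k],ce[k].round(0),np.round(np.median(W[l==k],0),1),cv2.minAreaRect(np.float32(X)))
E
python3 look.py pics/w1.png
```

```text
clock: 1.9
eef_pos: [430.4, -123.1, 256.8]
tool_rot: [[-0.504, 0.864, -0.001], [0.864, 0.504, 0.0], [0.001, -0.001, -1.0]]
wrist_force: [-0.5, 0.1, 0.2]
width: 87.1
grip_force: 0.0
1.95 [ 430.2 -123.7  256.9] yaw_y 30.2 [ 0.09  0.07 -0.37 -0.   -1.13 -2.7 ] 87.07093615313947
```

View pics/w1.png

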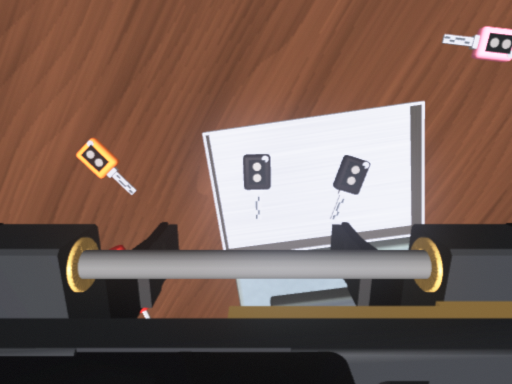

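The wrist view shows the catch tray with both black keys, key B at (257,171) and key A at (351,174). The orange decoy is at (97,157) outside the tray and the pink one is at (495,43). My height mask caught nothing, so I'll check that.

```bash
sed -i 's/(W\[...,2\]>22)&(W\[...,2\]<42)/(W[...,2]>8)\&(W[...,2]<60)/; s/g<75/g<90/' look.py; python3 - <<'E'
import numpy as np
z=np.load("w.npz");W=z["W"];p=z["p"]
for v,u in((171,257),(160,250),(165,345),(205,300),(150,60),(185,350)):print(u,v,W[v,u].round(1),p[v,u],z["d"][v,u])
E
python3 look.py pics/w2.png
```

```text
257 171 [ 432.2 -120.1   32.7] [117 107 108] 373.6593
250 160 [ 418.1 -112.7   32.9] [100  88  88] 370.03577
345 165 [521.2 -60.   31.4] [97 85 87] 373.01178
300 205 [ 504.2 -132.5   20.7] [247 241 239] 397.3358
60 150 [ 199.6 -230.2    0.9] [ 67  92 145] 398.92175
350 185 [539.6 -77.4  34.6] [108  96  95] 376.17395
2.0 [ 430. -124.  257.] yaw_y 30.1 [ 0.08  0.06 -0.37 -0.   -1.13 -2.7 ] 86.92750396067895
[487  33  25  19 232] [499.  43.] [600.  146.3  14.5] ((592.3223876953125, 138.8839874267578), (26.782878875732422, 17.006546020507812), 24.468177795410156)
```

```bash
sed -i 's/g<90/g<150/; s/>8)/>24)/; s/<60)/<42)/' look.py; python3 look.py pics/w2.png
```

```text
2.05 [ 430.  -124.3  257.1] yaw_y 30.1 [ 0.08  0.06 -0.37 -0.   -1.13 -2.7 ] 87.11352159313893
[412 104  10 120 894] [416. 163.] [593.3 -15.5  33.3] ((598.7488403320312, -19.096038818359375), (10.784086227416992, 148.6133270263672), 38.01580810546875)
[207 135  23 115 193] [217. 190.] [ 401.5 -166.1   35.5] ((405.33807373046875, -172.105224609375), (2.4874420166015625, 149.52450561523438), 38.29811096191406)
[244 154  27  35 755] [257. 171.] [ 431.7 -121.5   32.7] ((432.4116516113281, -121.71038055419922), (32.262855529785156, 42.407779693603516), 30.06133270263672)
[334 154  35  39 784] [350. 174.] [530.9 -66.7  32.7] ((534.7086181640625, -66.52783966064453), (34.1556282043457, 43.6434440612793), 13.367414474487305)
[358 225  55  13 309] [385. 232.] [ 614.1 -107.    32.7] ((615.87255859375, -107.26316833496094), (69.49934387207031, 8.813288688659668), 38.467628479003906)
[236 236  95  14 475] [290. 244.] [ 518.  -182.5   32. ] ((511.39141845703125, -189.65274047851562), (123.98428344726562, 9.33631706237793), 38.22985076904297)
```

```bash
python3 -m inch '.68 .06 .06 -.8 0;.68 0 0 -.8 0;.68 0 0 -.8 0;.68 0 0 -.8 0;.68 0 0 -.7 0;.68 0 0 -.5 0;.68 0 0 -.3 0;.68 0 0 -.2 0;.68 0 0 0 0;.68 0 0 0 0'
```

```text
clock: 3.05
eef_pos: [433.3, -121.6, 61.7]
tool_rot: [[-0.501, 0.865, 0.001], [0.865, 0.501, -0.0], [-0.001, 0.001, -1.0]]
wrist_force: [0.2, 0.5, 0.3]
width: 59.1
grip_force: 0.0
```

```bash
python3 -m inch '.68 0 0 -.2 0;.68 0 0 -.2 0;.68 0 0 -.12 0;.68 0 0 0 0;.45 0 0 0 0;0.2 0 0 0 0;0 0 0 0 0;0 0 0 0 0;0 0 0 0 0;0 0 0 0 0'
```

```text
clock: 4.05
eef_pos: [433.1, -121.3, 40.6]
tool_rot: [[-0.502, 0.865, 0.0], [0.865, 0.502, -0.0], [-0.0, 0.0, -1.0]]
wrist_force: [-0.6, 1.2, 1.1]
width: 33.9
grip_force: 30.0
```

```bash
python3 -m inch '0 0 0 .3 0;0 0 0 .6 0;0 0 0 .8 0;0 0 0 .8 0;0 .17 .79 .2 .7;0 .17 .79 0 .7;0 .17 .79 0 .7;0 .17 .79 0 .7;0 .17 .79 0 .7;0 .17 .79 0 .7;0 .17 .79 0 .7;0 .17 .79 0 .7;0 .17 .79 0 .7;0 .17 .79 0 .7;0 .17 .79 0 .7;0 .17 .79 0 .7;0 .17 .79 0 .7;0 .17 .79 0 .7;0 .17 .79 0 .7;0 .17 .79 0 .7'; python3 -m inch '0 0 0 0 0;0 0 0 -.3 0;0 0 0 -.4 0;0 0 0 -.3 0;0 0 0 0 0;0 0 0 0 0'
```

```text
clock: 6.05
eef_pos: [541.6, 385.4, 147.9]
tool_rot: [[-0.991, -0.13, -0.001], [-0.13, 0.991, -0.001], [0.001, -0.0, -1.0]]
wrist_force: [0.8, 1.1, -0.1]
width: 33.5
grip_force: 30.0
clock: 6.65
eef_pos: [541.8, 383.6, 108.3]
tool_rot: [[-0.992, -0.127, -0.0], [-0.127, 0.992, -0.001], [0.0, -0.001, -1.0]]
wrist_force: [-0.5, 0.3, -0.0]
width: 33.8
grip_force: 30.0
```

```bash
python3 -m inch '0 0 0 -.5 0;0 0 0 -.5 0;0 0 0 -.5 0;0 0 0 -.3 0;0 0 0 -.16 0;0 0 0 0 0;0 0 0 0 0;0 0 0 0 0'; python3 -m inch '0 0 0 -.05 0;0 0 0 -.03 0;0 0 0 0 0;0 0 0 0 0'
```

```text
clock: 7.45
eef_pos: [542.4, 384.9, 31.3]
tool_rot: [[-0.992, -0.128, 0.002], [-0.128, 0.992, 0.002], [-0.002, 0.001, -1.0]]
wrist_force: [1.1, 0.1, -1.1]
width: 33.8
grip_force: 30.0
clock: 7.85
eef_pos: [541.8, 384.3, 26.9]
tool_rot: [[-0.992, -0.127, -0.0], [-0.127, 0.992, -0.0], [0.0, -0.0, -1.0]]
wrist_force: [1.0, -0.1, -0.1]
width: 33.6
grip_force: 30.0
```

```bash
python3 -m inch '0 0 0 -.03 0;0 0 0 0 0;0 0 0 0 0;.42 0 0 0 0;.5 0 0 0 0;.62 0 0 0 0;.62 0 0 0 0;.62 0 0 0 0'; python3 -m inch '.62 0 0 .3 0;.62 0 0 .6 0;.62 0 0 .8 0;.62 0 0 .8 0;.62 0 0 .8 0;.62 0 0 .5 0;.62 0 0 0 0'; python3 - <<'E'
from h import *
p,d,c,M=cam("wrist");cv2.imwrite("pics/tote.png",p)
E
```

```text
clock: 8.65
eef_pos: [541.8, 384.3, 25.6]
tool_rot: [[-0.992, -0.127, -0.0], [-0.127, 0.992, -0.0], [0.0, -0.0, -1.0]]
wrist_force: [0.2, 0.3, -0.1]
width: 52.6
grip_force: 0.0
clock: 9.35
eef_pos: [543.4, 385.7, 183.0]
tool_rot: [[-0.992, -0.128, 0.007], [-0.128, 0.992, 0.006], [-0.008, 0.005, -1.0]]
wrist_force: [0.8, 0.3, -0.3]
width: 53.7
grip_force: 0.0
```

View pics/tote.png

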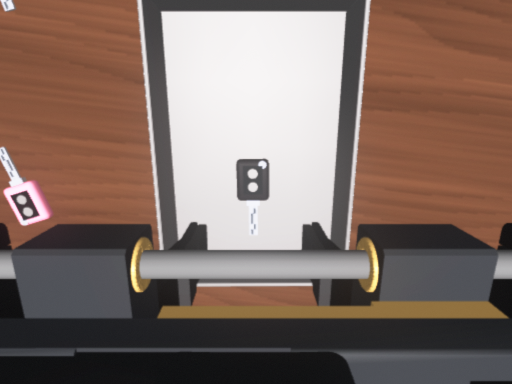

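Key B lies flat in the tote, with its head at (252,180) and the gripper clear. Next is key A. I'll approach at a closing yaw of about 20° to stay off the last joint's limit.

```bash
python3 -m inch '.68 0 -.71 0 -.81;.68 -.01 -.71 0 -.81;.68 -.01 -.71 0 -.81;.68 -.01 -.71 0 -.81;.68 -.01 -.71 0 -.81;.68 -.01 -.71 0 -.81;.68 -.01 -.71 0 -.81;.68 -.01 -.71 0 -.81;.68 -.01 -.71 0 -.81;.68 -.01 -.71 0 -.81;.68 -.02 -.71 0 -.81;.68 -.02 -.71 0 -.81;.68 -.02 -.71 0 -.81;.68 -.02 -.71 0 -.81;.68 -.01 -.71 0 -.81;.68 -.02 -.65 0 -.76;.68 0 0 0 0;.68 0 0 0 0;.68 0 0 0 0'; python3 look.py pics/w3.png
```

```text
clock: 11.3
eef_pos: [533.5, -67.1, 177.1]
tool_rot: [[-0.341, 0.94, -0.001], [0.94, 0.341, 0.0], [0.0, -0.001, -1.0]]
wrist_force: [0.7, 0.7, 0.3]
width: 59.2
grip_force: 0.0
11.35 [533.6 -66.9 177.3] yaw_y 19.9 [ 0.18  0.29 -0.3  -0.   -0.98 -2.97] 59.11547895967177
[312  85  45 161 728] [335. 174.] [604.  -28.9  33.1] ((593.998291015625, -28.73522186279297), (20.421403884887695, 160.6054229736328), 38.151493072509766)
[ 239  163   38   46 1197] [256. 186.] [533.7 -65.2  32.7] ((535.53515625, -65.33458709716797), (32.847023010253906, 43.55786895751953), 13.165661811828613)
[ 62 168  37  56 669] [ 79. 197.] [ 375.4 -133.3   33.3] ((375.3675231933594, -136.08193969726562), (13.24301528930664, 58.63402557373047), 37.76286315917969)
[191 279  41  12 230] [206. 283.] [ 519.3 -181.4   35.7] ((523.7861328125, -180.37440490722656), (44.75477981567383, 9.496827125549316), 37.48603057861328)
```

```bash
python3 -m inch '.68 .05 .04 -.6 -.4;.68 0 0 -.7 0;.68 0 0 -.7 0;.68 0 0 -.5 0;.68 0 0 -.3 0;.68 0 0 -.2 0;.68 0 0 0 0;.68 0 0 0 0'; python3 -m inch '.68 0 0 -.2 0;.68 0 0 -.21 0;.68 0 0 0 0;.68 0 0 0 0;.5 0 0 0 0;.3 0 0 0 0;0 0 0 0 0;0 0 0 0 0;0 0 0 0 0;0 0 0 0 0'
```

```text
clock: 12.15
eef_pos: [536.5, -65.8, 58.4]
tool_rot: [[-0.301, 0.954, 0.002], [0.954, 0.301, 0.0], [-0.0, 0.001, -1.0]]
wrist_force: [0.4, 0.3, -0.5]
width: 59.1
grip_force: 0.0
clock: 13.15
eef_pos: [535.9, -66.1, 41.4]
tool_rot: [[-0.3, 0.954, 0.0], [0.954, 0.3, 0.0], [-0.0, 0.0, -1.0]]
wrist_force: [-0.7, -0.0, 1.1]
width: 33.8
grip_force: 29.3
```

```bash
python3 -m inch '0 0 0 .3 0;0 0 0 .6 0;0 0 0 .8 0;0 0 0 .8 0;0 -.18 .68 .2 .83;0 -.18 .68 0 .83;0 -.18 .68 0 .83;0 -.18 .68 0 .83;0 -.18 .68 0 .83;0 -.18 .68 0 .83;0 -.18 .68 0 .83;0 -.18 .68 0 .83;0 -.18 .68 0 .83;0 -.18 .68 0 .83;0 -.18 .68 0 .83;0 -.18 .68 0 .83;0 -.18 .68 0 .83;0 -.18 .68 0 .83;0 -.18 .68 0 .83;0 -.18 .68 0 .83'; python3 -m inch '0 0 0 0 0;0 0 0 -.3 0;0 0 0 -.4 0;0 0 0 -.3 0;0 0 0 0 0;0 0 0 0 0'
```

```text
clock: 15.15
eef_pos: [420.1, 370.2, 150.1]
tool_rot: [[-0.992, -0.128, 0.0], [-0.128, 0.992, 0.001], [-0.0, 0.0, -1.0]]
wrist_force: [0.7, 0.5, -1.0]
width: 33.9
grip_force: 29.3
clock: 15.75
eef_pos: [420.8, 368.5, 109.1]
tool_rot: [[-0.992, -0.124, -0.0], [-0.124, 0.992, -0.001], [0.0, -0.001, -1.0]]
wrist_force: [0.6, 0.8, 0.5]
width: 33.8
grip_force: 29.3
```

```bash
python3 -m inch '0 0 0 -.5 0;0 0 0 -.5 0;0 0 0 -.5 0;0 0 0 -.3 0;0 0 0 -.16 0;0 0 0 0 0;0 0 0 0 0;0 0 0 -.04 0;0 0 0 -.03 0;0 0 0 0 0;0 0 0 0 0'
```

```text
clock: 16.85
eef_pos: [420.6, 369.2, 28.2]
tool_rot: [[-0.992, -0.124, 0.0], [-0.124, 0.992, 0.0], [-0.0, 0.0, -1.0]]
wrist_force: [0.9, 0.2, 0.5]
width: 33.8
grip_force: 29.3
```

```bash
python3 -m inch '0 0 0 -.04 0;0 0 0 0 0;0 0 0 0 0;.42 0 0 0 0;.5 0 0 0 0;.62 0 0 0 0;.62 0 0 0 0;.62 0 0 0 0'; python3 -m inch '.62 0 0 .3 0;.62 0 0 .6 0;.62 0 0 .8 0;.62 0 0 .8 0;.62 0 0 .8 0;.62 0 0 .8 0;.62 0 0 .8 0;.62 0 0 0 0'; python3 - <<'E'
from h import *
p,d,c,M=cam("wrist");cv2.imwrite("pics/tote2.png",p)
z=np.load("top0.npz")
p,d,c,M=cam("top");cv2.imwrite("pics/top2.png",p[100:250,50:460])
s=robot.observe();print(s["eef_pos"],s["joint_pos"])
E
```

```text
clock: 17.65
eef_pos: [420.6, 369.1, 26.5]
tool_rot: [[-0.992, -0.124, 0.0], [-0.124, 0.992, 0.0], [-0.0, 0.0, -1.0]]
wrist_force: [0.2, 0.0, -0.5]
width: 52.7
grip_force: 0.0
clock: 18.45
eef_pos: [422.4, 371.0, 228.9]
tool_rot: [[-0.992, -0.125, 0.008], [-0.125, 0.992, 0.009], [-0.009, 0.008, -1.0]]
wrist_force: [0.3, 0.1, 0.3]
width: 53.9
grip_force: 0.0
[420.4881169  369.16881305 223.86283269] [ 1.00990190e+00  2.86070067e-01 -1.83469178e-01 -4.53631955e-04
 -1.09862941e+00 -2.45614779e+00]
```

View pics/tote2.png

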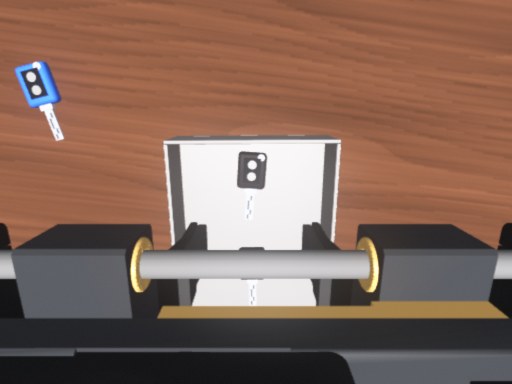

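Both keys lie flat in the tote, key A's head at (252,170) and key B's partly behind the gripper at (252,262). Now to the knob.

```bash
python3 -m inch '.75 .21 -.77 .15 -.545;.75 .21 -.77 .15 -.545;.75 .21 -.77 .15 -.545;.75 .21 -.77 .15 -.545;.75 .21 -.77 .15 -.545;.75 .21 -.77 .15 -.545;.75 .21 -.77 .15 -.545;.75 .21 -.77 .15 -.545;.75 .21 -.77 .15 -.545;.75 .21 -.77 .15 -.545;.75 .21 -.77 .15 -.545;.75 .21 -.77 .15 -.545;.75 .21 -.77 .15 -.545;.75 .21 -.77 .15 -.545;.75 .21 -.77 .15 -.545;.75 .21 -.77 .15 -.545;.75 .21 -.77 .15 -.545;.75 .21 -.77 .15 -.545;.75 0 0 0 0;.75 0 0 0 0'; python3 look.py pics/w4.png; python3 - <<'E'
import numpy as np,cv2
z=np.load("w.npz");W=z["W"];p=z["p"];ok=(W[...,2]>200)&(W[...,2]<226)&(np.hypot(W[...,0]-570,W[...,1]+186)<25)
q=W[ok];print(len(q),q.mean(0) if len(q) else 0)
if len(q)>10:
    A=np.c_[2*q,np.ones(len(q))];s=np.linalg.lstsq(A,(q**2).sum(1),rcond=None)[0];print(s[:3],np.sqrt(s[3]+(s[:3]**2).sum()),q.max(0),q.min(0))
E
```

```text
clock: 20.55
eef_pos: [571.2, -185.6, 328.7]
tool_rot: [[-0.619, 0.786, -0.003], [0.786, 0.619, 0.001], [0.003, -0.002, -1.0]]
wrist_force: [-0.1, -0.2, 0.0]
width: 65.0
grip_force: 0.0
20.6 [ 571.2 -185.   329. ] yaw_y 38.3 [-0.04  0.3   0.1  -0.   -1.37 -2.43] 65.02650137550984
[ 159   16  194  123 1638] [256.  48.] [456.1 -53.   33.5] ((501.3211364746094, -95.24978637695312), (251.2227020263672, 156.20059204101562), 38.144474029541016)
[180 144 152   1 152] [256. 144.] [ 554.7 -162.7   36.9] ((554.9807739257812, -163.13003540039062), (216.5924530029297, 0.0), -141.82569885253906)
831 [ 574.81342014 -188.89086472  214.69506091]
[ 576.45795191 -191.01172038  205.2801643 ] 14.51588109341998 [ 590.77811452 -176.24526897  221.02066025] [ 561.77542624 -205.01809387  202.71134316]
```

View pics/w4.png

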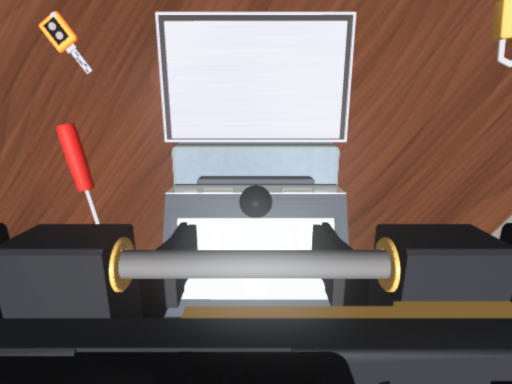

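The wrist view shows the empty catch tray, the guard and the black knob at (256,201). The sphere fit gives a centre of (576.5,-191,205.3) and radius 14.5 mm. Both agree with the given sizes and with the position predicted from the tray.

```bash
python3 -m inch '.75 .13 -.14 -.5 0;.75 0 0 -.6 0;.75 0 0 -.6 0;.75 0 0 -.5 0;.75 0 0 -.3 0;.75 0 0 -.2 0;.75 0 0 -.2 0;.75 0 0 -.2 0;.75 0 0 0 0;.75 0 0 0 0;.75 0 0 0 0'
```

```text
clock: 21.7
eef_pos: [577.4, -191.0, 207.2]
tool_rot: [[-0.62, 0.785, 0.001], [0.785, 0.62, -0.0], [-0.001, 0.001, -1.0]]
wrist_force: [-0.2, -0.6, 0.1]
width: 65.3
grip_force: 0.0
```

```bash
python3 -m inch '.6 0 0 -.06 0;.5 0 0 0 0;.4 0 0 0 0;.3 0 0 0 0;.1 0 0 0 0;0 0 0 0 0;0 0 0 0 0;0 0 0 0 0;0 0 0 0 0'; python3 - <<'E'
import numpy as np
ex=np.array([np.cos(np.radians(-51.8)),np.sin(np.radians(-51.8))])
def P(a): t=np.radians(5.15-a); return np.array([-122.5*np.cos(t),-122.5*np.sin(t)])
for a in range(5,66,5):
    d=P(a)-P(a-5); print(a,(ex*d[0]/40).round(3),(d[1]/40).round(3),(P(a)-P(0)).round(1), (ex*(P(a)-P(0))[0]).round(1))
E
```

```text
clock: 22.6
eef_pos: [576.6, -191.2, 204.0]
tool_rot: [[-0.619, 0.785, -0.001], [0.785, 0.619, -0.0], [0.0, -0.001, -1.0]]
wrist_force: [-2.8, -2.1, 0.4]
width: 28.5
grip_force: 30.0
5 [-0.008  0.01 ] 0.267 [-0.5 10.7] [-0.3  0.4]
10 [ 0.007 -0.009] 0.267 [-0.1 21.4] [-0.  0.]
15 [ 0.021 -0.027] 0.265 [ 1.3 32. ] [ 0.8 -1. ]
20 [ 0.035 -0.045] 0.261 [ 3.6 42.4] [ 2.2 -2.8]
25 [ 0.049 -0.063] 0.255 [ 6.8 52.6] [ 4.2 -5.3]
30 [ 0.063 -0.08 ] 0.247 [10.8 62.5] [ 6.7 -8.5]
35 [ 0.076 -0.096] 0.237 [15.8 72. ] [  9.7 -12.4]
40 [ 0.088 -0.112] 0.226 [21.5 81. ] [ 13.3 -16.9]
45 [ 0.1   -0.127] 0.212 [28.  89.5] [ 17.3 -22. ]
50 [ 0.111 -0.141] 0.197 [35.2 97.4] [ 21.7 -27.6]
55 [ 0.122 -0.154] 0.181 [ 43.  104.6] [ 26.6 -33.8]
60 [ 0.131 -0.166] 0.163 [ 51.5 111.2] [ 31.8 -40.5]
65 [ 0.139 -0.177] 0.144 [ 60.5 116.9] [ 37.4 -47.5]
```

```bash
python3 -m inch '0 0 0 .13 0;0 0 .01 .13 0;0 0 0 .13 0;0 0 0 .13 0;0 .01 -.01 .13 0;0 .01 -.02 .13 0;0 .02 -.02 .13 0;0 .02 -.02 .13 0;0 .02 -.03 .13 0;0 .03 -.03 .13 0;0 .03 -.04 .12 0;0 .03 -.04 .12 0;0 0 0 0 0;0 0 0 0 0'
```

```text
clock: 24.0
eef_pos: [582.6, -198.7, 265.3]
tool_rot: [[-0.619, 0.785, -0.003], [0.785, 0.619, 0.001], [0.003, -0.002, -1.0]]
wrist_force: [-3.5, -2.4, -6.2]
width: 28.4
grip_force: 30.0
```

```bash
python3 -m inch '0 .04 -.05 .12 0;0 .04 -.05 .12 0;0 .04 -.06 .11 0;0 .05 -.06 .11 0;0 .05 -.06 .11 0;0 .05 -.07 .1 0;0 .06 -.07 .1 0;0 .06 -.07 .1 0;0 .06 -.08 .09 0;0 .06 -.08 .09 0;0 .07 -.08 .08 0;0 .07 -.09 .08 0;0 0 0 0 0;0 0 0 0 0;0 0 0 0 0'
python3 - <<'E'
from h import *
ex=np.array([np.cos(np.radians(-51.8)),np.sin(np.radians(-51.8))])
s=robot.observe();e=np.array(s["eef_pos"])
h=np.array([576.5,-190.8])+122*ex
dx=(e[:2]-h)@ex; dz=e[2]-215
print(h,dx,dz,np.hypot(dx,dz),"angle",np.degrees(np.arctan2(dz,-dx))+5.15, "lat",(e[:2]-h)@[-ex[1],ex[0]])
p,d,c,M=cam("top");W=world(d,c,M);m=np.zeros(d.shape,bool);m[60:260,230:460]=1
cv2.imwrite("pics/s5.png",cam("scene")[0])
E
```

```text
clock: 25.5
eef_pos: [608.1, -231.1, 314.9]
tool_rot: [[-0.62, 0.785, -0.004], [0.785, 0.62, 0.001], [0.004, -0.002, -1.0]]
wrist_force: [-8.3, 0.2, -2.5]
width: 28.2
grip_force: 30.0
[ 651.94582423 -286.67454097] -70.82652489709464 99.9448755874551 122.49642764256697 angle 59.82648186698161 lat -0.09762693109848186
```

View pics/s5.png

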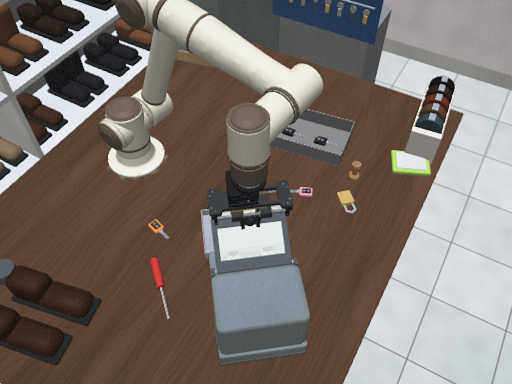

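The scene view shows the guard raised with the knob in the jaws at about (250,215). Both keys are in the tote and the bystanders are untouched. TCP geometry gives 59.8°.

```bash
python3 -m inch '0 0 0 0 0;0 0 0 0 0;0 0 0 0 0;0 0 0 0 0;0 0 0 0 0' && python3 -c "
from bench import robot
print(robot.observe()['eef_pos'],robot.observe()['width']);print(robot.job_done())"
```

```text
clock: 26.1
eef_pos: [608.1, -231.1, 314.9]
tool_rot: [[-0.62, 0.785, -0.004], [0.785, 0.62, 0.001], [0.003, -0.002, -1.0]]
wrist_force: [-7.5, 0.5, -2.8]
width: 28.3
grip_force: 30.0
[ 608.06323122 -231.05961362  314.90816609] 28.25968970816025
the job is handed in; nothing more can be done
None
```

I laid both car keys flat in the grey tote, then raised the guard to about 60° (59.8° by the arm's position) and handed the job in at 26 s still gripping the knob; no verdict came back.

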